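# Refit the burner's damper knob and hold it pressed

## Task

Slide the burner's guard fully open along its rails, then take the damper knob from its wooden rest and push its keyed shaft into the socket, turning it until the key slips into the slot, and on down until its flange sits fully home against the spring. Finish like that: still holding the knob in the gripper and keeping it pressed home, guard left open. Leave the salt shaker and the match tin where they are.

Things in the scene. Friction and masses are not known exactly. Their poses are not given: they have to be found in the camera images.
- burner: Low steel burner housing, fixed, 110 (x) x 300 (y) x 72 mm high. Origin on the underside straight below the socket; it runs from y = -170 to +130 mm. Round dark burner head (90 mm across, top at 98 mm) at y = -115 mm. Two guide rails at x = +-37 mm, top at 86 mm, run along y and carry the sliding guard.
- socket (a point): Centre of the brass socket's mouth, 76 mm above the shelf, axes as the burner's. Bore 17 mm across, straight down, plus one keyway slot 8.6 mm wide reaching 15.5 mm out from the axis, full depth. The slot points along this point's +x give or take 0.4 rad: the exact angle is not given; look, or feel for it with the key. The socket is fixed and does not turn.
- guard (a joint): Slide of the guard: 0 = shut over the socket, 0.090 m = fully open at its stop (it slides along the burner's +y). About 2 N of friction; it stays where it is left.
- guard_tab (a point): Middle of the top edge of the guard's upright tab, 118 mm above the shelf, axes as the burner's. The guard is an aluminium plate 66 x 66 mm (top at 84 mm), tab in its middle: 40 mm along x, 12 mm thick along y, 34 mm high. At joint 0 the tab is right above the socket.
- knob: Loose black damper knob, about 0.1 kg. Origin on the shaft axis at the flange's underside, z up along the axis. Flange 44 mm across, 6 mm thick; on it a bar grip 40 mm long (x), 14 mm thick (y), up to z = 39 mm, with a pointed nose at its +x end (tip at x = 27 mm), over the key.
- shaft_tip (a point): Lower end of the knob's steel shaft, 32 mm below the knob's origin, axes as the knob's. Shaft 14 mm across, its last 6 mm coned to a 7 mm tip. One key on its +x side, 6 mm wide, reaching 13 mm out from the axis, from the flange down to 10 mm above the tip: 10 mm of bare shaft enter the bore before the key meets the socket's face.
- rest: Dark wooden block, fixed, 85 x 85 x 45 mm high, origin at the centre of its underside. A wide 30 mm hole in its middle loosely holds the knob's shaft; the knob's flange lies on its top.
- plunger (a joint): Travel of the spring plunger at the bottom of the socket: 0 = up (its top 24 mm below the mouth), about 0.008 m when the knob's flange sits on the socket's face; the spring pushes back with 3 N at first touch and about 7 N with the knob fully home, and lifts the knob again if it is let go.
- shaker: Bystander: glass salt shaker with steel cap, 38 mm across, 65 mm high, standing 105 to 125 mm beyond the knob's rest (its +x side); glass bowls, a pepper mill and a pot (up to 155 mm high) stand farther back, beyond x = 0.74 m. Origin at the centre of its underside.
- tin: Bystander: flat steel match tin, 36 x 62 x 16 mm, lying in front of the burner. Origin at the centre of its underside.
Not all that is in view belongs to the job. Of the things like the knob, leave any that is orange, pink or purple; of the rest the smaller one is meant.

How it is judged:
By the outcome, as a careful person would: the job done as asked, in the order asked, and still so for the second after the job is handed in, while the arm keeps its last pose, push and grip.
It also fails if it takes over 64 s, if anything falls off the work surface, if the arm or the gripper's body presses on something with over 40 N, if the wrist force passes 120 N, or if a joint passes its speed limit or range.

## Robot

A 6-joint arm with a two-finger parallel gripper is mounted at the origin on the work surface. World frame = base frame: x ahead of the robot, y to its left, z up, the work surface at z = 0. Lengths are in mm, angles in rad, forces in N, time in s.
With the tool pointing down it reaches from about 300 to 775 mm from the base axis. Payload 14.6 kg.
Tool frame: the origin (TCP) lies between the finger pads; the fingertips stand 11 mm ahead of it and the grasp point (between the pads) lies 8 mm behind it; z points along the fingers, y is the line along which they close (so a half turn about z gives the same grasp; the last joint's range is limited). The gripper opens to 94 mm and grips with 3 to 60 N. Pads are 16 mm wide; open, the fingers measure 119 mm over their backs; the gripper's body (75 mm by 177 mm) begins 78 mm behind the grasp point.
Start: joints at [1.122, 0.3, 1.521, -0, 1.321, -0.067], TCP at [204.922, 510.388, 216.446] pointing down, gripper open.
Joint ranges: [-3.03, 3.03], [-0.79, 2.21], [0.23, 2.52], [-1.04, 4.18], [0, 3.07], [-2.55, 2.55]. Speed limits (rad/s): [2.22, 2.22, 2.57, 3.14, 3.14, 3.14].

## Interface

Orientations are given as [roll, pitch, yaw] about the fixed x, y, z axes, in that order (R = Rz(yaw) Ry(pitch) Rx(roll)).
In Python, from cell import manip gives the robot as it stands. The module is installed in compiled form; this text tells all that it offers.
- The arm moves only by the tool arm_command, never from a script. Its argument "rows" is one flat list of numbers, 5 for each row, row after row: the shift along the world's x, y, z in mm, then the turn about the world's z in degrees, then the finger opening in mm, from 0 to 94. In form: [dx, dy, dz, twist, jaw, dx, dy, dz, twist, jaw, ...]. A call has 1 to 5 rows; each row shifts and turns the commanded pose from where the row before left it; what a row does not reach is not made up. A row lasts 1/8 s, in which the tool goes at most 62.5 mm and 10.7 degrees, less where a joint would pass 70% of its speed; a pose out of reach is approached as far as the arm can. A call is refused whole if a number of a shift passes 62.5 or a number of a turn 10.7, either way. A call with a gripper value outside its range is refused whole. The fingers move at their own pace and stop on an object; "newtons" is the grip in N (left out, the last holds). Time passes only in rows, so rows that do not move let the fingers close. It gives the time, the measured TCP pose, the force and the opening at its end, in the units of the state.
- manip.read_state(): the state, without advancing time (a new reading comes with each control period).
- manip.camera(name): name is "scene" or "top" or "wrist"; returns a dict with "image" (400x640x3 uint8, blue, green, red), "z_map" (400x640 float32, mm along the optical axis (not along the pixel's ray), 0 where there is no reading), "fx", "fy", "cx", "cy" (pixels), "pose" (4x4, takes a point from camera to world coordinates). Camera axes: x right, y down, z forward; pixel columns grow to the right and rows downward; lengths in mm; the calibration is good to about 2 mm. The wrist camera is an equidistant fisheye: a pixel r from the principal point sees the ray r / f radians off the axis. A picture is of the moment at which its call begins.
- manip.sign_off(): hands the job in, once; it reports no verdict.
The state is a dict: "clock": time; "joints": joint angles; "qd": joint speeds; "effort": joint torques, N m; "eef_pos": TCP position; "eef_rot": TCP orientation; "wrist_force": force on the tool from outside, world axes, zero at the start; "moment": the same for the moment, N m; "finger_gap": finger opening in mm.
Only numpy, scipy, OpenCV 4.12 (cv2) and the standard library are available. Lean on these libraries where they do the work, as an engineer would, in place of code of your own. Each camera call takes 0.05 s, during which the arm holds its last target. There are 200 camera calls.

## Working session

There is one attempt and no reset: what is moved stays moved. The work goes in short steps, Python scripts to look and compute and a tool call to move; the robot and the scene stay as the last step left them, time stands still between calls to the robot, and variables do not carry over. Pictures are saved under pics/ and viewed, on a budget of 10 in all, crops included, one or two more only if the job needs it, and the job is handed in when it is done.

Besides the shell and the picture viewer there is one more tool, called after ">>>" as a command line: name --argument value ..., lists and objects as JSON in quotes. arm_command: Moves the arm, as the interface text tells. Its arguments: {"type":"object","properties":{"rows":{"type":"array","items":{"type":"number"}},"newtons":{"type":"number"}},"required":["rows"]}

```bash
mkdir -p pics; cat > h.py <<'E'
import numpy as np, cv2
from cell import manip
def grab(n):
    c=manip.camera(n); np.savez(f'{n}.npz',**c); return c
def load(n): return np.load(f'{n}.npz')
def world(c):
    z=c['z_map'].astype(float); v,u=np.mgrid[:400,:640]
    P=np.stack([(u-c['cx'])/c['fx']*z,(v-c['cy'])/c['fy']*z,z],-1)
    W=P@c['pose'][:3,:3].T+c['pose'][:3,3]; W[z==0]=np.nan; return W
E
python3 - <<'E'
from h import *
s=manip.read_state(); print(s)
for n in ('scene','top'):
    c=grab(n); cv2.imwrite(f'pics/{n}0.png',c['image']); print(n,c['fx'],c['cx'],c['cy'],c['pose'].round(3))
E
```

```text
{'clock': 0.0, 'joints': array([ 1.12238709e+00,  3.00456435e-01,  1.52158362e+00,  1.10351604e-05,
        1.32072797e+00, -6.66019805e-02]), 'qd': array([ 0.0005301 ,  0.00015724, -0.00030376, -0.00022801,  0.00024978,
       -0.00178811]), 'effort': array([ 5.00183305e-04, -5.31796432e+01, -3.52741635e+01,  7.08833733e-02,
        2.42892362e-02, -1.09534203e-04]), 'eef_pos': array([204.81785476, 510.16212817, 215.89330311]), 'eef_rot': array([-3.14042060e+00, -8.88891633e-05,  2.75978261e+00]), 'wrist_force': array([0.95069191, 0.21098091, 0.27324505]), 'moment': array([-0.01033029,  0.02256738,  0.0218956 ]), 'finger_gap': 93.73289441253775}
scene 470.47420390589355 315.5062957425057 198.35168862296635 [[ 6.870000e-01  5.700000e-01 -4.510000e-01  1.024132e+03]
 [ 7.260000e-01 -5.230000e-01  4.460000e-01 -4.412310e+02]
 [ 1.900000e-02 -6.340000e-01 -7.730000e-01  9.234270e+02]
 [ 0.000000e+00  0.000000e+00  0.000000e+00  1.000000e+00]]
top 513.3125001174278 325.2178965861049 193.83073946210592 [[ 2.800000e-02 -9.980000e-01  5.800000e-02  4.464880e+02]
 [-1.000000e+00 -2.800000e-02 -1.100000e-02  3.098500e+01]
 [ 1.200000e-02 -5.800000e-02 -9.980000e-01  1.093716e+03]
 [ 0.000000e+00  0.000000e+00  0.000000e+00  1.000000e+00]]
```

View pics/scene0.png

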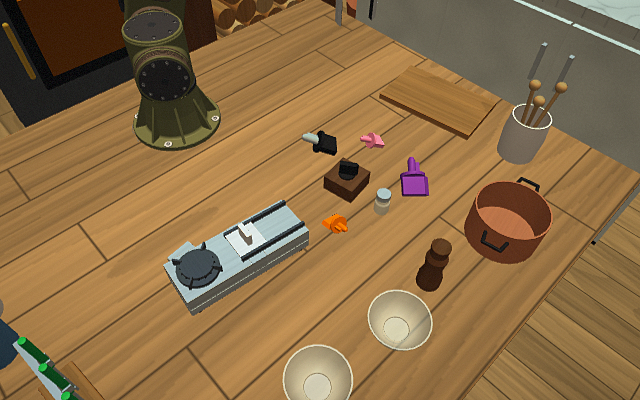

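View pics/top0.png

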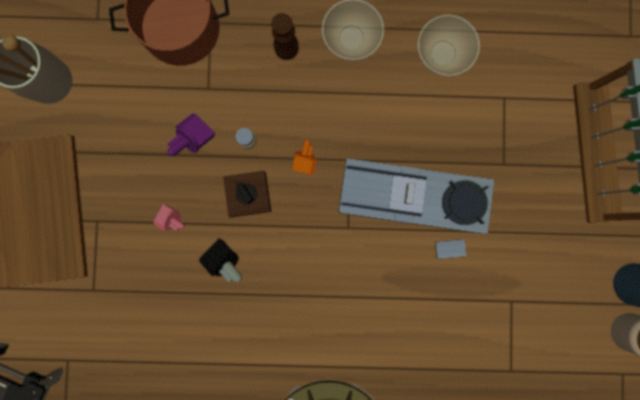

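Scene view: black knob on the wooden rest at (348,170). The other knob-like things are a black block with a pale handle (320,143), plus pink (372,140), purple (413,180) and orange (335,224) ones, which are excluded. The knob in the rest is the smaller black one and fits. I'll confirm in an enlarged crop and measure.

```bash
python3 - <<'E'
from h import *
c=load('top'); s=load('scene'); W=world(c); S=world(s)
a=cv2.resize(c['image'][160:290,190:290],None,fx=4,fy=4,interpolation=cv2.INTER_CUBIC)
b=cv2.resize(s['image'][125:205,295:395],None,fx=4,fy=4,interpolation=cv2.INTER_CUBIC)
o=np.zeros((520,800,3),np.uint8); o[:,:400]=a; o[:320,400:]=b; cv2.imwrite('pics/crop.png',cv2.convertScaleAbs(o,alpha=1.6))
A=np.concatenate([W.reshape(-1,3),S.reshape(-1,3)]); src=np.r_[np.zeros(256000),np.ones(256000)]
def rect(n,box,z0,z1):
    x0,x1,y0,y1=box
    for k in (0,1):
        p=A[(src==k)&(A[:,0]>x0)&(A[:,0]<x1)&(A[:,1]>y0)&(A[:,1]<y1)&(A[:,2]>z0)&(A[:,2]<z1)]
        if len(p)<5: print(n,k,len(p)); continue
        r=cv2.minAreaRect(p[:,:2].astype(np.float32)); print(n,k,len(p),np.round(r[0],1),np.round(r[1],1),round(r[2],1),'mean',p.mean(0).round(1),'zmed',np.median(p[:,2]).round(1))
def at(n,u,v): print(n,W[v,u].round(0))
at('rest',232,205);at('knob',246,192);at('burner corner',347,165);at('head',465,203);at('tab',408,193);at('shaker',246,138);at('tin',451,250);at('black',215,258);at('handle',230,272)
def box(u,v,r): x,y=W[v,u][:2]; return (x-r,x+r,y-r,y+r)
rect('rest',box(246,192,75),36,49)
rect('knobbar',box(246,192,40),72,95)
rect('knobflange',box(246,192,40),48,56)
rect('burner',box(417,196,190),64,78)
rect('tab',box(408,193,40),105,125)
rect('head',box(465,203,60),92,104)
rect('rails+plate',box(417,196,190),80,90)
rect('shaker',box(246,138,40),55,75)
rect('tin',box(451,250,50),10,22)
rect('black',box(220,262,60),20,140)
E
```

```text
rest [480. 209.  45.]
knob [505. 176.  84.]
burner corner [564. -21.  83.]
head [ 495. -254.   93.]
tab [ 510. -138.  114.]
shaker [615. 183.  66.]
tin [ 399. -248.   15.]
black [370. 242.  31.]
handle [344. 207.  49.]
rest 0 1405 [505.1 181.9] [85.4 86.5] 9.9 mean [504.3 181.   43.8] zmed 43.8
rest 1 641 [507.3 179.4] [85.4 89.2] 9.7 mean [514.7 170.3  43.8] zmed 44.1
knobbar 0 167 [507.1 182.2] [45.4 14. ] 34.2 mean [506.1 181.1  82.3] zmed 82.6
knobbar 1 129 [510.1 180.4] [46.6 17.2] 36.4 mean [510.9 178.4  80.7] zmed 81.7
knobflange 0 182 [508.8 175.5] [59.5 64.4] 4.0 mean [505.4 178.7  50.4] zmed 50.3
knobflange 1 92 [501.4 171.4] [73.2 34.6] 25.4 mean [512.7 170.7  50.8] zmed 50.6
burner 0 4867 [ 508.9 -163.5] [300.2 110.3] 83.4 mean [ 510.2 -140.4   70.7] zmed 70.7
burner 1 3466 [ 511.8 -164.7] [300.4 113.8] 83.3 mean [ 523.2 -160.4   71.2] zmed 71.2
tab 0 145 [ 511.1 -142.9] [13.3 40.1] 84.8 mean [ 510.8 -141.8  115.5] zmed 116.3
tab 1 128 [ 513.  -144.2] [12.8 43.2] 83.9 mean [ 515.9 -145.7  114.7] zmed 115.9
head 0 809 [ 497.9 -256.4] [73.9 75.1] 83.4 mean [ 497.8 -257.4   94.4] zmed 94.1
head 1 759 [ 500.9 -259.3] [74.8 76.3] 84.1 mean [ 502.1 -260.    94.4] zmed 94.2
rails+plate 0 1972 [ 508.5 -159.1] [286.3  88.4] 83.6 mean [ 508.2 -162.9   83.7] zmed 83.4
rails+plate 1 1556 [ 512.3 -160.6] [287.   90.2] 83.5 mean [ 517.3 -167.1   83.8] zmed 83.7
shaker 0 238 [619.3 186.9] [33.8 32.8] 88.9 mean [619.2 187.   63.4] zmed 63.4
shaker 1 158 [621.9 184.5] [32.9 36. ] 41.1 mean [623.1 183.6  63.2] zmed 63.7
tin 0 504 [ 411.3 -248.1] [88.1 64.5] 83.4 mean [ 403.1 -247.6   14.6] zmed 14.6
tin 1 191 [ 395.3 -249.6] [63.3 24. ] 83.5 mean [ 397.9 -247.5   15.1] zmed 15.1
black 0 994 [357.2 223.2] [95.1 68. ] 51.6 mean [363.4 226.5  37. ] zmed 35.8
black 1 457 [362. 219.] [94.5 64. ] 49.5 mean [369.7 219.3  36.6] zmed 35.0
```

View pics/crop.png

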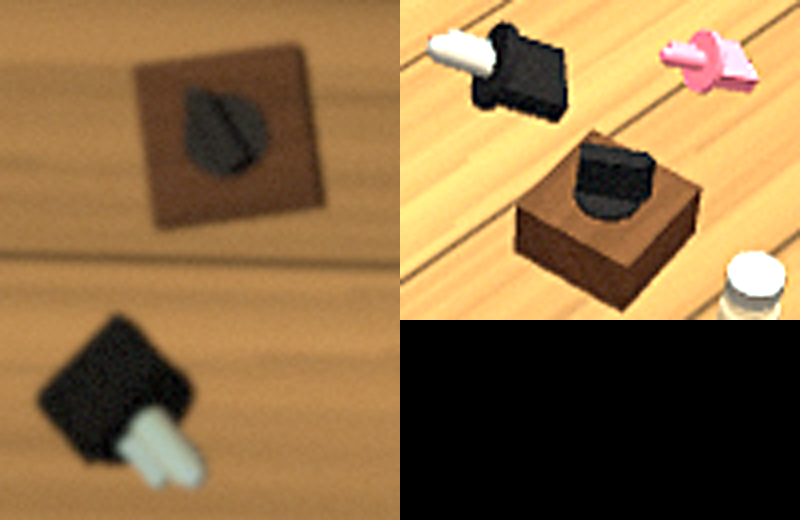

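The crop confirms it: the knob in the rest is the smaller black one, with its nose pointing up-left (+x,+y, about 35°). The bigger black one with the pale shaft lies loose. Burner yaw is about -6.6° and the tab is near (512,-143.5). Moving to the tab.

>>> arm_command --rows '[22,-46.5,0,3,94,22,-46.5,0,3,94,22,-46.5,0,3,94,22,-46.5,0,3,94,22,-46.5,0,3.3,94]'

```text
clock: 0.72
eef_pos: [315.2, 276.3, 216.3]
eef_rot: [-3.142, -0.0, 3.029]
wrist_force: [0.9, 1.0, 0.7]
finger_gap: 93.9
```

>>> arm_command --rows '[22,-46.5,0,0,70,22,-46.5,0,0,60,22,-46.5,0,0,50,22,-46.5,0,0,50,22,-46.5,0,0,50]'

```text
clock: 1.35
eef_pos: [425.3, 43.7, 216.4]
eef_rot: [3.142, -0.0, 3.027]
wrist_force: [1.0, 0.2, 0.5]
finger_gap: 50.7
```

>>> arm_command --rows '[22,-46.5,0,0,50,22,-46.5,0,0,50,22,-46.5,0,0,50,22,-49,0,0,50,0,0,0,0,50]'

```text
clock: 1.98
eef_pos: [513.2, -145.6, 215.5]
eef_rot: [3.141, -0.001, 3.024]
wrist_force: [-0.2, 0.4, -0.1]
finger_gap: 49.8
```

```bash
python3 - <<'E'
from h import *
s=manip.read_state(); print(s['clock'],s['eef_pos'],s['eef_rot'],s['joints'],s['finger_gap'])
c=grab('wrist'); print(c['fx'],c['cx'],c['cy'],c['pose'].round(3)); cv2.imwrite('pics/w1.png',c['image'])
E
```

```text
1.975 [ 513.19344235 -145.59605019  215.46081557] [ 3.14148617e+00 -1.38284016e-03  3.02359508e+00] [-3.45005043e-01  2.64653405e-01  1.56843390e+00 -2.14743761e-04
  1.30987669e+00 -1.79774818e+00] 49.8277550547301
309.70691628693146 325.36462052666553 196.3473386154852 [[ 1.18000e-01  9.62000e-01  2.45000e-01  4.43550e+02]
 [ 9.93000e-01 -1.14000e-01 -2.90000e-02 -1.36727e+02]
 [-0.00000e+00  2.46000e-01 -9.69000e-01  3.84985e+02]
 [ 0.00000e+00  0.00000e+00  0.00000e+00  1.00000e+00]]
```

View pics/w1.png

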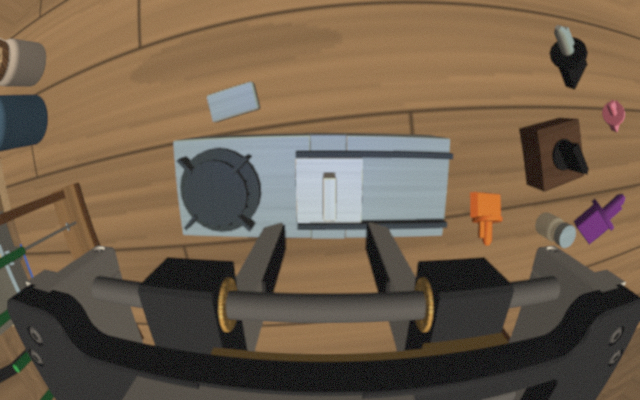

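The wrist view shows the tab at (329,195) between the open fingers (x 270-385). Descending to straddle and grip it.

>>> arm_command --rows '[0,1,-40,0,50,0,0,-40,0,50,0,0,-25,0,50,0,0,-10,0,50,0,0,0,0,50]'

```text
clock: 2.65
eef_pos: [512.9, -141.5, 101.7]
eef_rot: [3.141, -0.0, 3.028]
wrist_force: [0.1, -1.2, 0.5]
finger_gap: 50.1
```

>>> arm_command --rows '[0,0,0,0,12,0,0,0,0,10,0,0,0,0,10,0,0,0,0,10,0,0,0,0,10]' --newtons 15

```text
clock: 3.28
eef_pos: [513.0, -142.1, 101.6]
eef_rot: [-3.142, 0.0, 3.027]
wrist_force: [-0.1, -0.1, 1.5]
finger_gap: 12.1
```

>>> arm_command --rows '[2,17.5,0,0,10,2,17.5,0,0,10,2,17.5,0,0,10,2,17.5,0,0,10,1.5,13,0,0,10]'

```text
clock: 3.9
eef_pos: [522.7, -57.8, 101.6]
eef_rot: [-3.142, 0.0, 3.028]
wrist_force: [1.6, -2.3, 1.3]
finger_gap: 11.7
```

>>> arm_command --rows '[0.3,3,0,0,10,0.2,2,0,0,10,0,0,0,0,10]'

```text
clock: 4.28
eef_pos: [523.1, -54.1, 101.5]
eef_rot: [3.141, 0.0, 3.027]
wrist_force: [3.1, 2.2, 3.2]
finger_gap: 11.6
```

>>> arm_command --rows '[0.2,1.5,0,0,10,0.1,1,0,0,10,0,0,0,0,10]'

```text
clock: 4.65
eef_pos: [523.2, -53.3, 101.6]
eef_rot: [-3.139, 0.0, 3.026]
wrist_force: [0.9, -13.2, 3.2]
finger_gap: 11.9
```

```bash
python3 - <<'E'
from h import *
c=grab('top'); s=grab('scene')
for c in (c,s):
    W=world(c).reshape(-1,3); p=W[(W[:,0]>400)&(W[:,0]<620)&(W[:,1]>-190)&(W[:,1]<-40)&(W[:,2]>74)&(W[:,2]<84.3)]
    print(len(p))
s=manip.read_state();print(s['eef_pos'],s['wrist_force'])
E
```

```text
90
815
[523.22283648 -53.29352105 101.57629096] [  1.38921353 -12.85547933   3.50049872]
```

Guard is at its stop (13 N, tab y = -53.3, so the socket is at y of about -142.7). Releasing and going back above the socket for a close look at the slot.

>>> arm_command --rows '[0,-1,0,0,35,0,0,0,0,40,0,0,0,0,40,0,0,40,0,40,0,0,20,0,40]'

```text
clock: 5.38
eef_pos: [523.5, -52.5, 163.1]
eef_rot: [3.142, 0.001, 3.027]
wrist_force: [-0.1, -0.6, 0.1]
finger_gap: 40.0
```

>>> arm_command --rows '[-5,-45,0,0,40,-5,-43.5,0,0,40,0,0,-30,0,40,0,0,-25,0,40,0,0,0,0,40]'

```text
clock: 6.0
eef_pos: [512.3, -140.7, 105.0]
eef_rot: [3.141, -0.003, 3.027]
wrist_force: [0.5, 0.4, 0.7]
finger_gap: 40.3
```

```bash
cat >> h.py <<'E'
def fish(c,xs,ys,z):
    "rectify fisheye onto horizontal plane z; xs,ys 1D world"
    X,Y=np.meshgrid(xs,ys,indexing='ij'); P=np.stack([X,Y,np.full_like(X,z)],-1)-c['pose'][:3,3]; P=P@c['pose'][:3,:3]
    r=np.hypot(P[...,0],P[...,1]); t=np.arctan2(r,P[...,2]); k=t/np.maximum(r,1e-9)
    return cv2.remap(c['image'],(c['cx']+c['fx']*k*P[...,0]).astype(np.float32),(c['cy']+c['fy']*k*P[...,1]).astype(np.float32),cv2.INTER_CUBIC)
E
python3 - <<'E'
from h import *
s=manip.read_state(); print(s['clock'],s['eef_pos'],s['wrist_force'],s['finger_gap'])
c=grab('wrist')
# plane z=76; up = +x, left = +y ; 10 px/mm
im=fish(c,np.arange(542,482,-.1),np.arange(-112,-172,-.1),76.)
for d in (-20,-10,0,10,20):
    i=int((542-512-d)/.1); j=int((-112+142-d)/.1)
    cv2.line(im,(0,i),(12,i),(0,0,255),1); cv2.line(im,(j,0),(j,12),(0,0,255),1)
cv2.imwrite('pics/sock.png',im)
E
```

```text
6.0 [ 512.31908006 -140.74034863  105.02182982] [0.50401777 0.3711316  0.73206277] 40.31801244466472
```

View pics/sock.png

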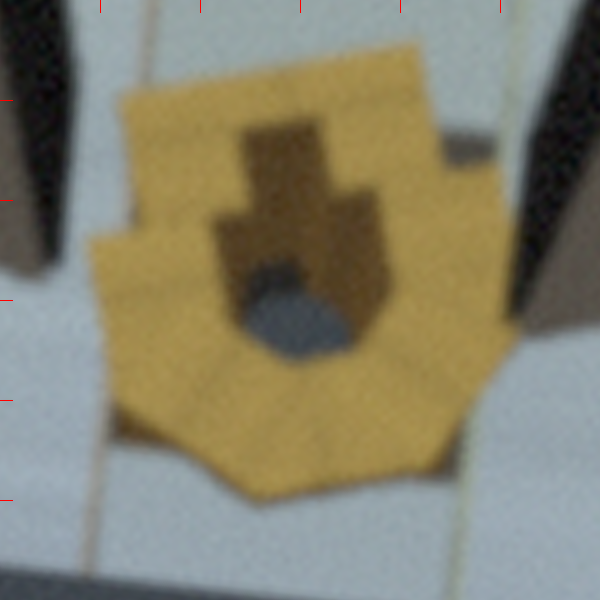

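The rectified view (red ticks every 10 mm) shows the bore centred near (305,277) and the slot end at (282,124). That puts the socket near (513-514, -143) and the slot at about +8° world yaw. Now to the knob.

>>> arm_command --rows '[0,0,45,0,40,0,0,45,0,40,-1,46,0,6,50,-1,46,0,6,50,-1,46,0,6,50]'

```text
clock: 6.68
eef_pos: [510.4, -1.6, 198.2]
eef_rot: [-3.141, 0.002, -2.939]
wrist_force: [0.7, -0.7, 0.2]
finger_gap: 49.8
```

>>> arm_command --rows '[-1,46,0,6,50,-1,46,0,6,50,-1,46,0,6,50,-1,44,0,6,50,0,0,-35,0,50]'

```text
clock: 7.3
eef_pos: [507.3, 182.0, 164.5]
eef_rot: [-3.14, 0.006, -2.518]
wrist_force: [0.6, -0.1, -0.7]
finger_gap: 49.8
```

>>> arm_command --rows '[0,0,-30,0,50,0,0,0,0,50]'

```text
clock: 7.55
eef_pos: [505.6, 179.0, 131.1]
eef_rot: [3.141, -0.002, -2.523]
wrist_force: [-0.2, 1.4, 0.4]
finger_gap: 50.0
```

```bash
python3 - <<'E'
from h import *
s=manip.read_state(); print(s['clock'],s['eef_pos'],s['eef_rot'],s['finger_gap'],s['joints'][5])
c=grab('wrist'); print(c['pose'].round(2))
im=fish(c,np.arange(540,470,-.1),np.arange(215,145,-.1),84.)
for d in (-20,-10,0,10,20):
    i=int((540-506-d)/.1); j=int((215-180-d)/.1)
    cv2.line(im,(0,i),(12,i),(0,0,255),1); cv2.line(im,(j,0),(j,12),(0,0,255),1)
cv2.imwrite('pics/knob.png',cv2.convertScaleAbs(im[50:650],alpha=2))
E
```

```text
7.55 [505.64499869 178.99755191 131.12705125] [ 3.14088350e+00 -1.92112323e-03 -2.52284242e+00] 49.979684178749665 -1.917613392767461
[[-5.8000e-01  7.9000e-01  2.0000e-01  4.4890e+02]
 [ 8.1000e-01  5.6000e-01  1.4000e-01  1.3785e+02]
 [ 0.0000e+00  2.5000e-01 -9.7000e-01  3.0071e+02]
 [ 0.0000e+00  0.0000e+00  0.0000e+00  1.0000e+00]]
```

View pics/knob.png

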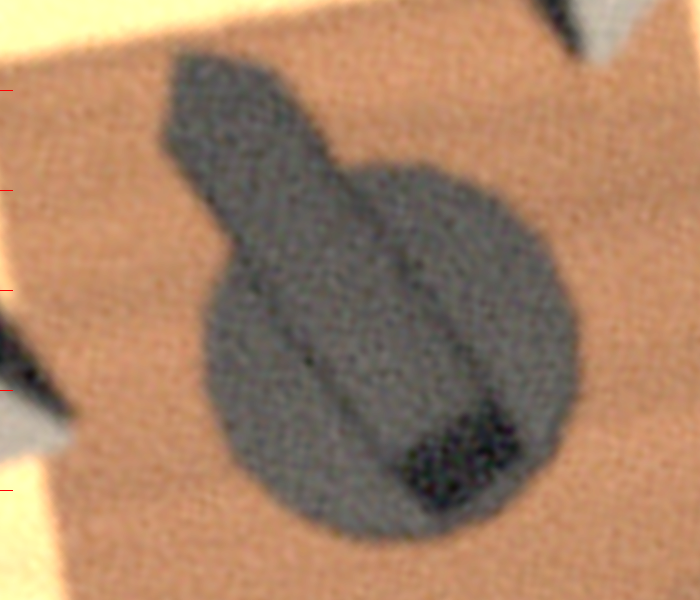

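The rectified knob picture shows the flange circle centred at (392,350) and the bar at 34.8°, nose up-left. The knob is near (507.2,181.2) after the finger-based bias correction, and the tool yaw already matches. Descending and gripping.

>>> arm_command --rows '[1.6,2.3,-30,0,50,0,0,-25,0,50,0,0,-11,0,50,0,0,0,0,50,0,0,0,0,50]'

```text
clock: 8.22
eef_pos: [508.5, 181.4, 66.9]
eef_rot: [-3.141, 0.002, -2.523]
wrist_force: [-0.5, 0.7, 0.4]
finger_gap: 49.9
```

>>> arm_command --rows '[0,0,0,0,25,0,0,0,0,12,0,0,0,0,10,0,0,0,0,10,0,0,0,0,10]' --newtons 40

```text
clock: 8.85
eef_pos: [507.8, 181.2, 65.5]
eef_rot: [3.142, -0.0, -2.523]
wrist_force: [-0.3, 0.3, 0.9]
finger_gap: 13.7
```

>>> arm_command --rows '[0,0,10,0,10,0,0,30,0,10,0,0,45,0,10,0,0,45,0,10,0,0,0,0,10]'

```text
clock: 9.48
eef_pos: [509.0, 181.5, 199.3]
eef_rot: [-3.139, 0.006, -2.523]
wrist_force: [0.3, -0.1, -1.4]
finger_gap: 13.7
```

```bash
python3 - <<'E'
from h import *
s=manip.read_state(); print(s['clock'],s['eef_pos'],s['eef_rot'],s['wrist_force'],s['moment'],s['finger_gap'])
a=grab('wrist')['image']; b=grab('scene')['image']
o=np.zeros((400,800,3),np.uint8); o[:,:400]=cv2.resize(a[80:330,200:450],(400,400)); o[:,400:]=cv2.resize(b[60:220,280:440],(400,400)); cv2.imwrite('pics/held.png',cv2.convertScaleAbs(o,alpha=1.5))
E
```

```text
9.475 [509.00173531 181.52326495 199.27497322] [-3.13939501  0.00599277 -2.52326656] [ 0.31961052 -0.0593803  -1.4453359 ] [0.06649413 0.06243234 0.03002002] 13.686962199745834
```

View pics/held.png

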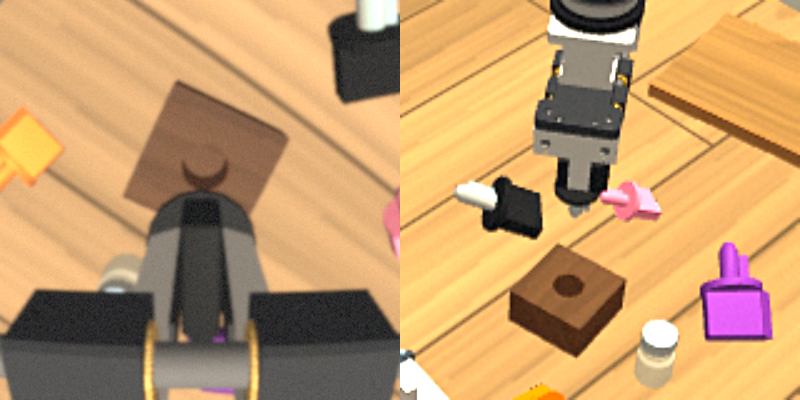

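Knob is held (gap 13.7) and the rest is empty. Carrying it to the socket and turning to about 8° on the way.

>>> arm_command --rows '[0.6,-46.4,0,-4,10,0.6,-46.4,0,-4,10,0.6,-46.4,0,-4,10,0.6,-46.4,0,-4,10,0.6,-46.4,0,-4,10]'

```text
clock: 10.2
eef_pos: [510.0, -52.2, 194.0]
eef_rot: [3.141, -0.002, -2.875]
wrist_force: [0.8, 0.5, 0.1]
finger_gap: 13.9
```

>>> arm_command --rows '[0.6,-46.4,0,-4,10,0.6,-46.4,0,-3,10,0,0,-20,0,10,0,0,-20,0,10,0,0,0,0,10]'

```text
clock: 10.82
eef_pos: [510.8, -143.3, 153.1]
eef_rot: [3.139, -0.004, -2.995]
wrist_force: [0.5, 0.3, -0.7]
finger_gap: 13.5
```

>>> arm_command --rows '[0,0,-8,0,10,0,0,0,0,10]'

```text
clock: 11.08
eef_pos: [511.9, -143.4, 147.2]
eef_rot: [3.141, -0.0, -2.994]
wrist_force: [-0.3, 0.2, -0.8]
finger_gap: 13.6
```

```bash
python3 - <<'E'
from h import *
s=manip.read_state(); print(s['clock'],s['eef_pos'],s['eef_rot'],s['wrist_force'],s['moment'],s['finger_gap'],s['joints'][5])
E
```

```text
11.075 [ 511.92857834 -143.4464284   147.18748213] [ 3.14139680e+00 -4.56041999e-04 -2.99428535e+00] [-0.29455256  0.21343189 -0.83944773] [ 0.04168494 -0.02440551 -0.00392633] 13.550872155871756 -2.0601639471446216
```

>>> arm_command --rows '[1.2,0.4,-10,0,10,0,0,-7,0,10,0,0,-4,0,10,0,0,-3,0,10,0,0,0,0,10]'

```text
clock: 11.7
eef_pos: [513.2, -143.2, 123.3]
eef_rot: [3.141, -0.0, -2.995]
wrist_force: [0.2, 0.2, -0.9]
finger_gap: 13.8
```

>>> arm_command --rows '[0,0,-2,0,10,0,0,-1,0,10,0,0,0,0,10]'

```text
clock: 12.08
eef_pos: [513.2, -143.2, 120.4]
eef_rot: [-3.142, 0.0, -2.995]
wrist_force: [0.1, 0.0, -1.0]
finger_gap: 13.7
```

>>> arm_command --rows '[0,0,-2,0,10,0,0,-1,0,10,0,0,0,0,10]'

```text
clock: 12.45
eef_pos: [513.2, -143.2, 117.3]
eef_rot: [3.142, -0.0, -2.995]
wrist_force: [0.6, -0.5, -0.4]
finger_gap: 13.6
```

>>> arm_command --rows '[0,0,-1,0,10,0,0,-1,0,10,0,0,0,0,10]'

```text
clock: 12.82
eef_pos: [513.2, -143.2, 115.3]
eef_rot: [3.142, -0.0, -2.995]
wrist_force: [-0.2, -0.3, -1.1]
finger_gap: 13.4
```

No contact force past the key level, so the key is in the slot. Continuing down to the plunger.

>>> arm_command --rows '[0,0,-3,0,10,0,0,-3,0,10,0,0,-2,0,10,0,0,0,0,10]'

```text
clock: 13.32
eef_pos: [513.1, -143.2, 107.2]
eef_rot: [3.141, -0.0, -2.995]
wrist_force: [0.3, -0.4, -1.0]
finger_gap: 13.7
```

>>> arm_command --rows '[0,0,-2,0,10,0,0,-2,0,10,0,0,-2,0,10,0,0,0,0,10]'

```text
clock: 13.82
eef_pos: [513.3, -143.2, 101.5]
eef_rot: [-3.141, 0.0, -2.995]
wrist_force: [-1.4, 0.3, 3.7]
finger_gap: 13.8
```

>>> arm_command --rows '[0,0,-1.5,0,10,0,0,-1,0,10,0,0,0,0,10]'

```text
clock: 14.2
eef_pos: [513.3, -143.3, 99.0]
eef_rot: [-3.141, 0.0, -2.995]
wrist_force: [-1.3, 0.4, 3.3]
finger_gap: 13.9
```

>>> arm_command --rows '[0,0,-1,0,10,0,0,-1,0,10,0,0,0,0,10]'

```text
clock: 14.58
eef_pos: [513.3, -143.3, 97.0]
eef_rot: [-3.141, 0.0, -2.995]
wrist_force: [0.7, 0.3, 4.3]
finger_gap: 13.8
```

>>> arm_command --rows '[0,0,-0.7,0,10,0,0,-0.3,0,10,0,0,0,0,10]'

```text
clock: 14.95
eef_pos: [513.4, -143.3, 96.5]
eef_rot: [-3.141, 0.0, -2.995]
wrist_force: [-1.9, 1.7, 10.3]
finger_gap: 13.9
```

Flange contact: force jumped to 10 N at the expected home height of 96.5. Adding a little press, then checking.

>>> arm_command --rows '[0,0,-0.5,0,10,0,0,-0.3,0,10,0,0,0,0,10,0,0,0,0,10]'

```text
clock: 15.45
eef_pos: [513.4, -143.3, 96.5]
eef_rot: [-3.141, 0.001, -2.994]
wrist_force: [-7.2, 2.8, 20.6]
finger_gap: 13.6
```

```bash
python3 - <<'E'
from h import *
s=manip.read_state(); print(s['clock'],s['eef_pos'],s['wrist_force'],s['moment'],s['finger_gap'])
t=grab('top');b=grab('scene')
for c in (t,b):
    W=world(c).reshape(-1,3); f=lambda x,y,r,z0,z1: W[(abs(W[:,0]-x)<r)&(abs(W[:,1]-y)<r)&(W[:,2]>z0)&(W[:,2]<z1)]
    print('shaker',f(620,186,35,55,75).mean(0).round(1),'tin',f(397,-248,30,12,20).mean(0).round(1),'tab',f(523,-54,25,105,122).mean(0).round(1))
o=np.zeros((400,800,3),np.uint8); o[:,:400]=cv2.resize(b['image'][150:330,150:330],(400,400),interpolation=cv2.INTER_CUBIC)
o[:,400:]=cv2.resize(grab('wrist')['image'][80:330,200:450],(400,400)); cv2.imwrite('pics/fin.png',cv2.convertScaleAbs(o,alpha=1.4))
E
```

```text
15.45 [ 513.42440748 -143.25603039   96.45829205] [-7.2049746   2.79415429 20.56671589] [0.56554109 1.43337206 0.02567323] 13.55176283096531
shaker [619.3 186.8  63.4] tin [nan nan nan] tab [520.8 -53.6 116. ]
shaker [623.3 183.6  63.5] tin [ 398.  -246.5   15.1] tab [526.8 -57.3 114.8]<stdin>:6: RuntimeWarning: Mean of empty slice.
  ret = um.true_divide(
```

View pics/fin.png

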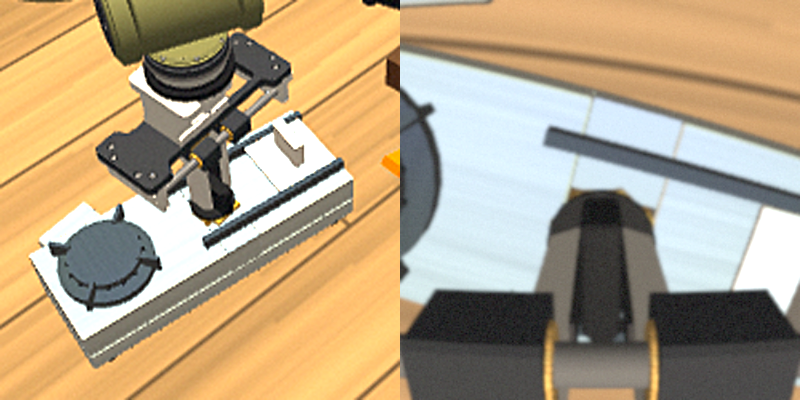

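Scene and wrist views show the flange on the brass socket, gripped, with the tab at the far end of the rails. The height stayed at 96.5 while the force went from 10 to 20 N, so it is home. On release the command was still about 0.7 mm past the stop, so the guard stayed against it.

```bash
python3 -c "
from cell import manip
print(manip.sign_off()); s=manip.read_state(); print(s['clock'],s['eef_pos'],s['wrist_force'],s['finger_gap'])"
```

```text
the job is handed in; nothing more can be done
None
the job is handed in; nothing more can be done
```

The job is handed in at about 15.5 s of the 64 s allowed. The guard is open, and the knob is pressed home in the socket and still held in the gripper.

- **Guard:** I slid it by its tab until it hit the stop, where the force rose to 13 N.
- **Knob:** I took the smaller black one from the wooden rest. I had already read the slot in the wrist camera at about +8° world yaw and turned the knob to match while carrying it. The key went in without any contact force, so no searching was needed.
- **Pressed home:** The spring gave about 4 N on the way down. The flange stopped at the expected height (TCP z = 96.5 mm), and the height stayed there while the push rose from 10 to about 20 N. The last wrist reading also showed about 7 N sideways.

**Last checks:**
- **Guard travel:** The cameras measured about 89 mm and the arm 89.4 mm, slightly under the nominal 90 mm. I put that down to measurement error, because the stop was clearly felt.
- **Shaker and tin:** The shaker has not moved in either camera. The tin reads unmoved, within about 1 mm, in the scene camera; the top camera gave no reading for it.
- **Verdict:** The hand-in itself reported none.

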